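# Set the lamp supply by counting clicks, then switch on

### The arm

A 6-joint arm with a two-finger parallel gripper is mounted at the origin on the work surface. World frame = base frame: x ahead of the robot, y to its left, z up, the work surface at z = 0. Lengths are in mm, angles in rad, forces in N, time in s.
With the tool pointing down it reaches from about 275 to 750 mm from the base axis. Payload 10.2 kg.
Tool frame: the origin (TCP) lies at the very end of the fingers, on their centre line; the grasp point (between the pads) lies 19 mm behind it; z points along the fingers, y is the direction in which the jaws open and shut (so a half turn about z gives the same grasp; the last joint's range is limited). The gripper opens to 85 mm and grips with 20 to 120 N. Pads are 22 mm wide; open, the fingers measure 114 mm over their backs; the gripper's body (76 mm by 85 mm) begins 54 mm behind the grasp point. The pads swing forward as they close: fully open they stand 13 mm farther back than shut.
Start: joints at [-1.442, 0.313, 1.498, -0, 1.331, -0.223], TCP at [180.896, -492.857, 231.294] pointing down, gripper open.
Joint ranges: [-2.94, 2.94], [-0.97, 2.17], [0.19, 2.56], [-1.23, 4.37], [0.02, 3.11], [-2.88, 2.88]. Speed limits (rad/s): [2.39, 2.39, 3.01, 3.14, 3.14, 3.14].

### API

Orientations are given as a unit quaternion [w, x, y, z].
In Python, from rig import * gives the robot as it stands. The module is installed in compiled form; this text tells all that it offers.
- The arm moves only by the shell command python3 -m crank 'ROWS' [FORCE]. ROWS is a JSON object of lists of equal length, an entry for each row: "dp": the shift along the world's x, y, z in cm, a list of three; "delta_rot": the turn, a rotation vector about the world's x, y, z in degrees, a list of three; "claw": the closure in counts, from 0 (fully open) to 255 (shut). A call has 1 to 10 rows; each row shifts and turns the commanded pose from where the row before left it; what a row does not reach is not made up. A row lasts 1/10 s, in which the tool goes at most 50 mm and 8.59 degrees, less where a joint would pass 70% of its speed; a pose out of reach is approached as far as the arm can. A call is refused whole if a number of a shift passes 5 or a number of a turn 8.59, either way. A call with a gripper value outside its range is refused whole. The fingers move at their own pace and stop on an object; FORCE is the grip in N (left out, the last holds). Time passes only in rows, so rows that do not move let the fingers close. It gives the time, the measured TCP pose, the force and the opening at its end, in the units of the state.
- sense(): the state, without advancing time (a new reading comes with each control period).
- capture(name): name is "side" or "top" or "wrist"; returns (picture, depth): 420x560x3 uint8, red, green, blue; 420x560 float32, mm along the optical axis (not along the pixel's ray), 0 where there is no reading.
- camera_model(name): a dict with "fx", "fy", "cx", "cy" (pixels), "cam_to_world" (4x4, takes a point from camera to world coordinates); the wrist camera has in their place "T_tool_cam" (4x4, takes a point from camera to tool coordinates, whose origin is the TCP and whose axes are the flange's). Camera axes: x right, y up, looking along -z (the intrinsics and any distortion apply to the point x, -y, -z); pixel columns grow to the right and rows downward; lengths in mm; the calibration is good to about 2 mm. A picture is of the moment at which its call begins: read the wrist's pose just before it. camera_model takes no time and is no camera call.
- finish_job(): hands the job in, once; it reports no verdict.
Trained networks look in the newest picture that a camera, given by its name, has taken for a name from the list of things; names that differ only in an ending like _2 or _b are one class to them, and where a whole thing is asked for, a point or a joint stands for the part that bears it (a point fixed in the world has none). Each returns a list of dicts, best first, with "p" (0 to 1); they miss things now and then, are a little off and sometimes report something else, mostly with a low value. They report only what shows in the picture. A call takes as long as a camera call.
- boxes_of(camera, target): "centre" ([column, row] in pixels, amid what is visible of it).
- masks_of(camera, target): "region" (420x560 bool, what is visible of it) and "centre" ([column, row] in pixels, amid what is visible of it).
- pinpoint(camera, target): "centre" ([column, row] in pixels: a listed point, or the origin of a listed thing).
The state is a dict: "time_s": time; "joints": joint angles; "dq": joint speeds; "tau": joint torques, N m; "eef_pos": TCP position; "ee_rot": TCP orientation; "force": force on the tool from outside, world axes, zero at the start; "wrist_torque": the same for the moment, N m; "grip_width": opening from 0.0 (shut) to 1.0 (fully open).
Only numpy, scipy, OpenCV 4.12 (cv2) and the standard library are available. Lean on these libraries where they do the work, as an engineer would, in place of code of your own. Each camera call takes 0.05 s, during which the arm holds its last target.

### The job

The blank selector on the sloping lamp supply has been left at an unknown step. Turn it anticlockwise all the way back to its end stop, then clockwise exactly three clicks and let it rest in that click; only then throw the T-handled lever on the switch box beside it fully over, from its near end to its far end. Let go of both and leave the other things on the bench where they are.

Things in the scene. Friction and masses are not known exactly. Their poses are not given: they have to be found in the camera images.
- selector_grip (a point): Middle of the selector's black grip bar (80 mm long, 18 thick, standing to 48 mm above the panel plate) on the turning axis, 30 mm above the plate. Under the bar is an aluminium disc 60 mm across, its top 14 mm above the plate. x runs along the bar, y across it, z along the axis out of the panel, 30 degrees off vertical, leaning to the robot; x and y turn with the bar.
- selector (a joint): Selector angle, rad: 0 at the anticlockwise stop, growing clockwise as seen facing the panel, 2.618 at the other stop. A click every 30 degrees (0.524 rad), six resting places with both stops; let go, it springs into the nearest. Leaving a click takes about 0.1 N m. At 0 the bar's x axis is 75 degrees anticlockwise of straight up the slope.
- supply: Cream lamp supply, a fixed wedge 250 mm deep, 270 wide, 45 high in front, 160 at the back, panel sloping 30 degrees. Origin underneath, 110 mm behind the front; x points away from the robot, z up. A guard tube 14 mm thick crosses above the panel at x = 0, z = 285 mm, y = -122 to 122, its legs going back: it bars a tool straight above the selector; one square to the panel passes in front.
- lever_bar (a point): Centre of the lever's cross bar: a grey round bar 18 mm thick and 92 mm long, at the end of a steel stem 14 mm thick whose pivot is 100 mm away, 75 mm above the bench over x = -30 mm of the switch box. Its y axis runs along the bar.
- lever (a joint): Angle of the lever in rad: 0 leaning 0.6 rad (34 degrees) from upright towards the robot (off), 1.2 leaning as far to the other side, away from the robot (on). It swings in the box's x-z plane, stays where it is left, and takes 2 to 3 N at the bar to move.
- switch_box: The fixed cream switch box, 150 mm (x) by 130 mm (y) by 60 mm high, with the lever's pivot on its top, at x = -30 mm, between two dark steel cheeks (84 mm high). Origin under its centre, z up, x pointing away from the robot; the lever is thrown towards its +x.
- lamp_can_mid (a point): Bystander: upright aluminium lamp housing, 76 mm across the foot, 140 mm high, loose; the point is its centre.
- grating_case_mid (a point): Bystander: wooden case, 120 by 90 by 45 mm, loose; the point is its centre.

How it is judged:
By the outcome, as a careful person would: the job done as asked, in the order asked, and still so for the second after the job is handed in, with the robot touching nothing.
It also fails if it takes over 64 s, if anything falls off the work surface, if the arm or the gripper's body presses on something with over 40 N, if the wrist force passes 120 N, or if a joint passes its speed limit or range.

## Working session

There is one attempt and no reset: what is moved stays moved. The work goes in short steps, Python scripts to look and compute and a shell command to move; the robot and the scene stay as the last step left them, time stands still between calls to the robot, and variables do not carry over. Pictures are saved under pics/ and viewed, and the job is handed in when it is done.

```bash
mkdir -p pics
python3 - <<'E'
from rig import *
import cv2
s=sense()
print(s)
for n in ("side","top","wrist"):
    p,d=capture(n); cv2.imwrite(f"pics/{n}0.png",p[:,:,::-1])
    m=camera_model(n); print(n,m)
E
```

```text
{'time_s': 0.0, 'joints': array([-1.44241447e+00,  3.13486159e-01,  1.49841315e+00,  1.54276665e-05,
        1.33097106e+00, -2.23374128e-01]), 'dq': array([ 0.00012003,  0.00137151, -0.00083802,  0.00087008,  0.0008797 ,
       -0.00086364]), 'tau': array([ 6.07139336e-04, -4.12269223e+01, -2.59744924e+01, -1.96520118e-04,
        4.07767584e-03, -3.65466462e-05]), 'eef_pos': array([ 180.86072963, -492.60906273,  230.72557302]), 'ee_rot': array([-6.37779112e-04,  9.84573414e-01,  1.74970810e-01,  3.78151874e-05]), 'force': array([0.02620619, 0.33710331, 0.45777365]), 'wrist_torque': array([ 0.01909943, -0.015708  ,  0.00269895]), 'grip_width': 1.0064458473716615}
side {'fx': 490.44669716006035, 'fy': 490.44669716006035, 'cx': 281.66316358626744, 'cy': 204.7394366478875, 'cam_to_world': array([[-7.58106713e-01,  4.25375438e-01, -4.94297430e-01,
        -1.72310689e+02],
       [-6.51833858e-01, -5.17137535e-01,  5.54690356e-01,
         8.09277468e+02],
       [-1.96681016e-02,  7.42714283e-01,  6.69319549e-01,
         1.14563282e+03],
       [ 0.00000000e+00,  0.00000000e+00,  0.00
[... 269 characters left out ...]
e-01,  2.62542034e-03,  4.07145726e-03,
        -2.38729089e+01],
       [ 4.18551058e-03,  4.50083643e-02,  9.98977842e-01,
         1.60898386e+03],
       [ 0.00000000e+00,  0.00000000e+00,  0.00000000e+00,
         1.00000000e+00]])}
wrist {'fx': 358.9516340674238, 'fy': 358.9516340674238, 'cx': 278.934585624503, 'cy': 206.89672083937532, 'T_tool_cam': array([[-5.68223432e-04,  9.53280408e-01,  3.02086314e-01,
         7.89382155e+01],
       [ 9.99999800e-01,  6.25638971e-04, -9.33046418e-05,
        -1.17774171e-01],
       [-2.77942457e-04,  3.02086200e-01, -9.53280573e-01,
        -1.43583518e+02],
       [ 0.00000000e+00,  0.00000000e+00,  0.00000000e+00,
         1.00000000e+00]])}
```

View pics/side0.png

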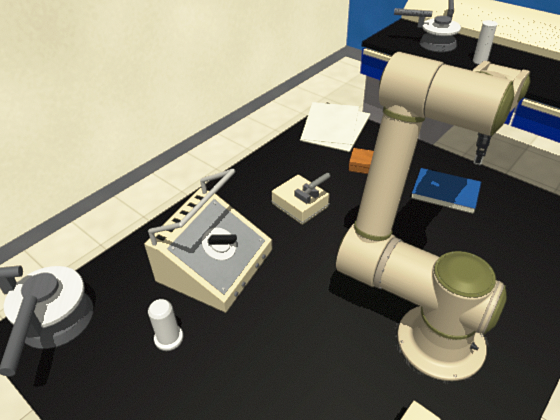

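View pics/top0.png

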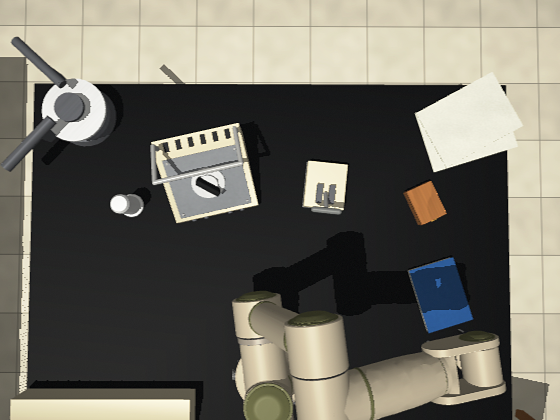

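```bash
cat > h.py <<'E'
from rig import *
import numpy as np, cv2
from scipy.spatial.transform import Rotation as R
def Rq(q): return R.from_quat([q[1],q[2],q[3],q[0]]).as_matrix()
def c2w(name,s=None):
    m=camera_model(name)
    if name!="wrist": return m,m["cam_to_world"]
    s=s or sense(); T=np.eye(4);T[:3,:3]=Rq(s["ee_rot"]);T[:3,3]=s["eef_pos"]
    return m,T@m["T_tool_cam"]
def unproj(m,T,u,v,d):
    x=(u-m["cx"])/m["fx"]*d; y=(v-m["cy"])/m["fy"]*d
    P=np.stack([x,-y,-np.asarray(d)],-1)
    return P@T[:3,:3].T+T[:3,3]
def ray(m,T,u,v):
    d=T[:3,:3]@np.array([(u-m["cx"])/m["fx"],-(v-m["cy"])/m["fy"],-1.]); return T[:3,3],d/np.linalg.norm(d)
def proj(m,T,P):
    p=(np.asarray(P)-T[:3,3])@T[:3,:3]
    return m["cx"]+m["fx"]*p[...,0]/-p[...,2], m["cy"]-m["fy"]*p[...,1]/-p[...,2]
def tri(rays):
    A=np.zeros((3,3));b=np.zeros(3)
    for o,d in rays:
        M=np.eye(3)-np.outer(d,d);A+=M;b+=M@o
    return np.linalg.solve(A,b)
E
python3 - <<'E'
from h import *
for t in ("selector_grip","lever_bar","supply","switch_box","lamp_can_mid","grating_case_mid"):
    rs=[]
    for n in ("side","top"):
        if t=="selector_grip": 
            pic,dep=capture(n); np.save(f"{n}_d.npy",dep); np.save(f"{n}_p.npy",pic)
    for n in ("side","top"):
        r=pinpoint(n,t)
        if r: 
            m,T=c2w(n); rs.append(ray(m,T,*r[0]["centre"]))
            print(t,n,[(np.round(q["centre"],1),round(q["p"],2)) for q in r[:2]])
    if len(rs)==2: 
        P=tri(rs); print("  ->",P.round(1),[np.linalg.norm(np.cross(P-o,d)).round(1) for o,d in rs])
print(sense()["time_s"])
E
```

```text
selector_grip side [(array([221.7, 240.2]), 0.66)]
selector_grip top [(array([208.3, 185. ]), 0.84)]
  -> [619.  188.2 121.8] [np.float64(1.2), np.float64(1.2)]
lever_bar side [(array([317.3, 181.6]), 0.54)]
lever_bar top [(array([327.6, 209. ]), 0.48)]
  -> [ 547.4 -176.3  147. ] [np.float64(2.3), np.float64(2.3)]
supply side [(array([220.6, 268.6]), 0.64)]
supply top [(array([212.1, 183. ]), 0.92)]
  -> [636.8 194.5 -11.4] [np.float64(1.2), np.float64(1.2)]
switch_box side [(array([300.5, 202.3]), 0.69)]
switch_box top [(array([323.9, 185.9]), 0.81)]
  -> [ 625.5 -181.3   10.4] [np.float64(2.2), np.float64(2.2)]
lamp_can_mid side [(array([163. , 323.3]), 0.82)]
grating_case_mid side [(array([366.7, 160.1]), 0.64)]
grating_case_mid top [(array([422.9, 203.4]), 0.62)]
  -> [ 567.3 -503.7   33. ] [np.float64(1.7), np.float64(1.7)]
0.85
```

Run:
```python
from h import *
for n in ("side","top"):
    p=np.load(f"{n}_p.npy")
    if n=="side": c=p[150:320,100:340]
    else: c=p[110:240,140:360]
    cv2.imwrite(f"pics/{n}_z.png",cv2.resize(c[:,:,::-1],None,fx=3.3,fy=3.3,interpolation=cv2.INTER_CUBIC))
    d=np.load(f"{n}_d.npy"); m,T=c2w(n)
    v,u=np.mgrid[0:420,0:560]; W=unproj(m,T,u,v,d)
    # panel pts
    g=p.astype(int); 
    sel=(np.hypot(W[...,0]-610,W[...,1]-190)<130)&(W[...,2]>40)&(W[...,2]<175)&(d>0)
    P=W[sel]
    best=None; rng=np.random.default_rng(0)
    for _ in range(600):
        a=P[rng.choice(len(P),3,False)]; nn=np.cross(a[1]-a[0],a[2]-a[0]); L=np.linalg.norm(nn)
        if L<1: continue
        nn/=L; nn*=np.sign(nn[2]) 
        if not 0.75<nn[2]<0.95: continue
        k=np.abs((P-a[0])@nn)<3
        if best is None or k.sum()>best.sum(): best=k
    Q=P[best]; c=Q.mean(0); nn=np.linalg.svd(Q-c)[2][2]; nn*=np.sign(nn[2])
    print(n,len(P),best.sum(),c.round(1),nn.round(3),"tilt",np.degrees(np.arccos(nn[2])).round(1),"yaw",np.degrees(np.arctan2(-nn[1],-nn[0])).round(1),"rms",((Q-c)@nn).std().round(2))
    Pg=np.array([619,188.2,121.8]); print("grip above plane",((Pg-c)@nn).round(1))
    # bar: points 36-60 above plane
    h=(W-c)@nn; lat=np.linalg.norm((W-Pg)-((W-Pg)@nn)[...,None]*nn,axis=-1)
    k=(h>38)&(h<58)&(lat<60)&(d>0); B=W[k]; bc=B.mean(0); ax=np.linalg.svd(B-bc)[2][0]
    yaw=np.arctan2(-nn[1],-nn[0]); xs=np.array([np.cos(yaw),np.sin(yaw),0]); up=xs-(xs@nn)*nn; up/=np.linalg.norm(up); left=np.cross(nn,up)
    print(" bar n",k.sum(),bc.round(1),"h",((bc-c)@nn).round(1),"angle acw of up",np.degrees(np.arctan2(ax@left,ax@up)).round(1), "ext",np.ptp((B-bc)@ax).round(1))
```

```text
side 5251 3400 [620.7 203.  101.7] [-0.488 -0.107  0.866] tilt 30.0 yaw 12.3 rms 1.61
grip above plane 19.8
 bar n 188 [605.8 191.8 146.3] h 47.1 angle acw of up -134.6 ext 79.2
top 4506 2574 [625.5 193.3 101.5] [-0.492 -0.112  0.863] tilt 30.3 yaw 12.8 rms 1.62
grip above plane 21.3
 bar n 160 [609.5 188.5 147.2] h 47.9 angle acw of up -133.9 ext 79.6
```

View pics/top_z.png

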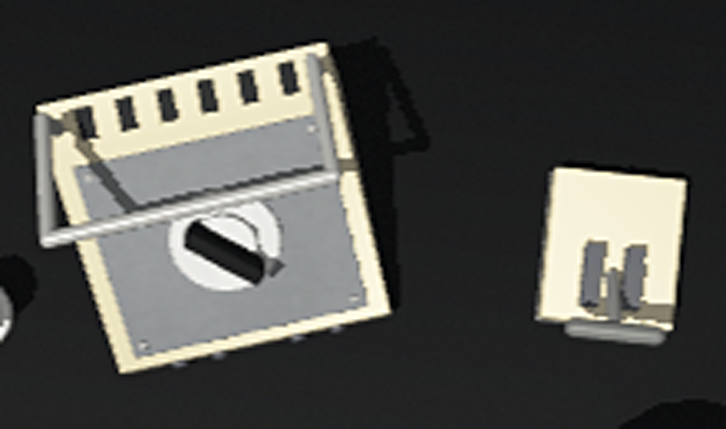

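View pics/side_z.png

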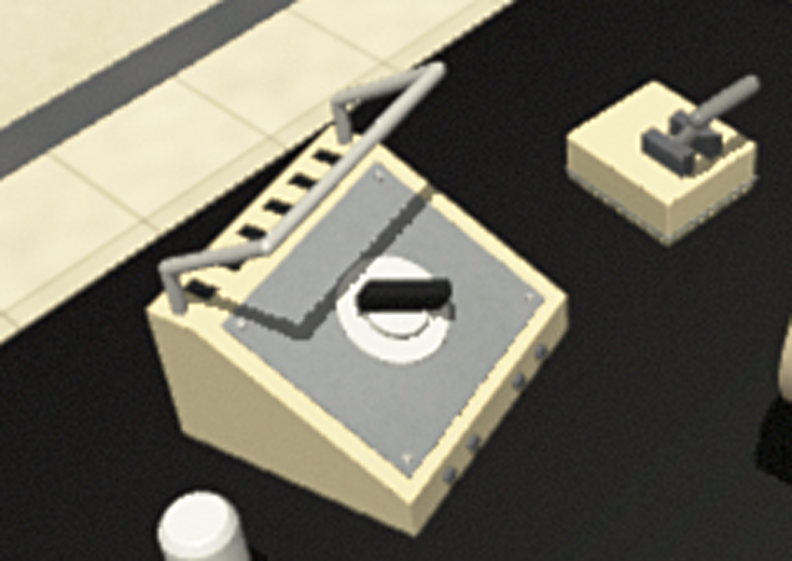

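Run:
```python
from h import *
s=sense(); Rc=Rq(s["ee_rot"])
yaw=np.radians(12.5); n=np.array([-.5*np.cos(yaw),-.5*np.sin(yaw),.866]); xs=np.array([np.cos(yaw),np.sin(yaw),0]); up=xs-(xs@n)*n; up/=np.linalg.norm(up); left=np.cross(n,up)
a=np.radians(46)
x=np.cos(a)*up+np.sin(a)*left; z=-n; y=np.cross(z,x)
Rt=np.stack([x,y,z],1)
rv=R.from_matrix(Rt@Rc.T).as_rotvec(degrees=True); print("rotvec",rv.round(2),np.linalg.norm(rv))
print("axes",x.round(3),y.round(3),z.round(3), s["eef_pos"])
g=np.array([616,191,130.]); print("standoff 170 TCP", (g+170*n).round(1), ((g+170*n)-s["eef_pos"]).round(1))
# box yaw + lever from depth
for nme in ("side","top"):
    d=np.load(f"{nme}_d.npy"); m,T=c2w(nme); v,u=np.mgrid[0:420,0:560]; W=unproj(m,T,u,v,d)
    k=(abs(W[...,0]-620)<120)&(abs(W[...,1]+180)<110)&(abs(W[...,2]-60)<7)&(d>0)
    B=W[k]; rc=cv2.minAreaRect(B[:,:2].astype(np.float32)); print(nme,k.sum(),B.mean(0).round(1),rc)
    k=(abs(W[...,0]-620)<150)&(abs(W[...,1]+180)<110)&(W[...,2]>130)&(W[...,2]<220)&(d>0)
    B=W[k]; print(k.sum(), B.mean(0).round(1), cv2.minAreaRect(B[:,:2].astype(np.float32)))
```

```text
rotvec [ -3.55 -30.35  37.45] 48.33387967449292
axes [0.432 0.832 0.347] [ 0.759 -0.543  0.36 ] [ 0.488  0.108 -0.866] [ 180.89369878 -492.84094047  231.28682747]
standoff 170 TCP [533.  172.6 277.2] [352.1 665.4  45.9]
side 865 [ 625.1 -167.2   60.5] ((623.6868286132812, -177.97384643554688), (133.5330810546875, 156.92138671875), 84.4017562866211)
134 [ 537.5 -165.9  164.4] ((539.0164184570312, -167.76422119140625), (89.55577850341797, 18.25868034362793), 83.55608367919922)
top 1448 [ 634.7 -177.9   60. ] ((627.0367431640625, -178.2027587890625), (130.13172912597656, 150.0970916748047), 84.1308364868164)
196 [ 544.1 -169.3  162.6] ((550.4600219726562, -171.00045776367188), (89.01651763916016, 34.7064208984375), 84.68740844726562)
```

```bash
python3 -m crank '{"dp":[[1.76,3.33,0.23],[1.76,3.33,0.23],[1.76,3.33,0.23],[1.76,3.33,0.23],[1.76,3.33,0.23],[1.76,3.33,0.23],[1.76,3.33,0.23],[1.76,3.33,0.23],[1.76,3.33,0.23],[1.76,3.33,0.23]],"delta_rot":[[-0.18,-1.52,1.87],[-0.18,-1.52,1.87],[-0.18,-1.52,1.87],[-0.18,-1.52,1.87],[-0.18,-1.52,1.87],[-0.18,-1.52,1.87],[-0.18,-1.52,1.87],[-0.18,-1.52,1.87],[-0.18,-1.52,1.87],[-0.18,-1.52,1.87]],"claw":[0,0,0,0,0,0,0,0,0,0]}' 30
python3 -m crank '{"dp":[[1.76,3.33,0.23],[1.76,3.33,0.23],[1.76,3.33,0.23],[1.76,3.33,0.23],[1.76,3.33,0.23],[1.76,3.33,0.23],[1.76,3.33,0.23],[1.76,3.33,0.23],[1.76,3.33,0.23],[1.76,3.33,0.23]],"delta_rot":[[-0.18,-1.52,1.87],[-0.18,-1.52,1.87],[-0.18,-1.52,1.87],[-0.18,-1.52,1.87],[-0.18,-1.52,1.87],[-0.18,-1.52,1.87],[-0.18,-1.52,1.87],[-0.18,-1.52,1.87],[-0.18,-1.52,1.87],[-0.18,-1.52,1.87]],"claw":[0,0,0,0,0,0,0,0,0,0]}'
python3 -m crank '{"dp":[[0,0,0],[0,0,0]],"delta_rot":[[0,0,0],[0,0,0]],"claw":[0,0]}'
cat > meas.py <<'E'
from h import *
import sys
def meas(tag):
    s=sense(); m,T=c2w("wrist",s); p,d=capture("wrist")
    cv2.imwrite(f"pics/w_{tag}.png",p[:,:,::-1])
    v,u=np.mgrid[0:420,0:560]; W=unproj(m,T,u,v,d)
    yaw=np.radians(12.5); n=np.array([-.5*np.cos(yaw),-.5*np.sin(yaw),.866])
    sel=(np.hypot(W[...,0]-625,W[...,1]-193)<120)&(W[...,2]>40)&(W[...,2]<170)&(d>0)
    P=W[sel]; 
    h=P@n; hist,e=np.histogram(h,np.arange(h.min(),h.max(),1.5)); h0=e[hist.argmax()]+.75
    for _ in range(4):
        k=abs(h-h0)<4; c=P[k].mean(0); nn=np.linalg.svd(P[k]-c)[2][2]; nn*=np.sign(nn[2]); h=P@nn; h0=c@nn
    yaw=np.arctan2(-nn[1],-nn[0]); print(tag,"plane n",k.sum(),nn.round(3),"tilt",np.degrees(np.arccos(nn[2])).round(1),"yaw",np.degrees(yaw).round(1))
    xs=np.array([np.cos(yaw),np.sin(yaw),0]); up=xs-(xs@nn)*nn; up/=np.linalg.norm(up); left=np.cross(nn,up)
    H=(W-c)@nn
    def rect(lo,hi):
        g0=np.array([616,191,130.]); q=W-g0; lat=np.linalg.norm(q-(q@nn)[...,None]*nn,axis=-1)
        kk=(H>lo)&(H<hi)&(lat<62)&(d>0); B=W[kk]-c
        uv=np.stack([B@up,B@left],1).astype(np.float32)
        (cx,cy),(w,hh),a=cv2.minAreaRect(uv)
        hm=np.median(B@nn)
        P0=c+cx*up+cy*left
        ax=np.linalg.svd(uv-uv.mean(0),full_matrices=False)[2][0]; ang=np.degrees(np.arctan2(ax[1],ax[0]))
        print(f" h {hm:.1f} n {kk.sum()} size {w:.1f}x{hh:.1f} ang acw of up {ang:.1f}/{ang+180:.1f} foot {P0.round(1)} axis@30 {(P0+30*nn).round(1)} meanfoot {(c+uv[:,0].mean()*up+uv[:,1].mean()*left).round(1)}")
    rect(43,54); rect(10,18)
    return s,T
if __name__=="__main__":
    s,T=meas(sys.argv[1]); print(s["time_s"],s["eef_pos"].round(1),s["joints"].round(3)); print(Rq(s["ee_rot"]).round(3))
    for r in pinpoint("wrist","selector_grip")[:2]: print(r)
E
python3 meas.py a
```

```text
time_s: 1.85
eef_pos: [357.3, -158.5, 254.6]
ee_rot: [0.039, 0.934, 0.331, 0.128]
force: [0.3, -0.1, 0.4]
grip_width: 1.001
time_s: 2.85
eef_pos: [533.3, 174.9, 277.5]
ee_rot: [0.075, 0.842, 0.472, 0.249]
force: [0.0, -1.7, 0.4]
grip_width: 1.002
time_s: 3.05
eef_pos: [532.6, 173.4, 276.9]
ee_rot: [0.075, 0.843, 0.472, 0.248]
force: [-1.0, -0.3, -0.5]
grip_width: 1.001Traceback (most recent call last):
  File "meas.py", line 28, in <module>
    s,T=meas(sys.argv[1]); print(s["time_s"],s["eef_pos"].round(1),s["joints"].round(3)); print(Rq(s["ee_rot"]).round(3))
        ~~~~^^^^^^^^^^^^^
  File "meas.py", line 12, in meas
    k=abs(h-h0)<4; c=P[k].mean(0); nn=np.linalg.svd(P[k]-c)[2][2]; nn*=np.sign(nn[2]); h=P@nn; h0=c@nn
                                      ~~~~~~~~~~~~~^^^^^^^^
    u, s, vh = gufunc(a, signature=signature)
               ~~~~~~^^^^^^^^^^^^^^^^^^^^^^^^
numpy._core._exceptions._ArrayMemoryError: Unable to allocate 13.9 GiB for an array with shape (43267, 43267) and data type float64
```

View pics/w_a.png

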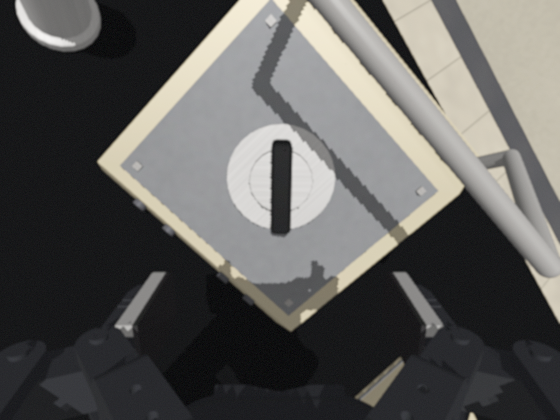

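```bash
sed -i 's/np.linalg.svd(P\[k\]-c)/np.linalg.svd(P[k]-c,full_matrices=False)/' meas.py; python3 meas.py b
```

```text
b plane n 43551 [-0.487 -0.11   0.866] tilt 30.0 yaw 12.7
 h 48.6 n 1866 size 79.0x17.9 ang acw of up -135.0/45.0 foot [632.1 194.3 105.6] axis@30 [617.5 191.  131.6] meanfoot [632.9 196.1 106.3]
 h 14.9 n 1809 size 55.5x59.2 ang acw of up 135.0/315.0 foot [632.  194.4 105.6] axis@30 [617.4 191.1 131.5] meanfoot [632.  195.1 105.6]
3.1 [532.6 172.8 277.1] [0.071 0.098 1.733 0.102 0.794 0.569]
[[ 0.432  0.758  0.489]
 [ 0.832 -0.544  0.107]
 [ 0.347  0.36  -0.866]]
{'centre': [281.4, 184.8], 'p': 0.82}
{'centre': [254.8, 184.7], 'p': 0.4}
```

```bash
python3 -m crank '{"dp":[[1.5,0.32,-2.55],[1.5,0.32,-2.55],[1.5,0.32,-2.55],[1.5,0.32,-2.55],[1.5,0.32,-2.55],[0,0,0]],"delta_rot":[[0,0,0],[0,0,0],[0,0,0],[0,0,0],[0,0,0],[0,0,0]],"claw":[0,0,0,0,0,0]}' 30
python3 -m crank '{"dp":[[1.0,0.21,-1.7],[0.42,0.11,-0.9],[0,0,0]],"delta_rot":[[0,0,0],[0,0,0],[0,0,0]],"claw":[0,0,0]}'
```

```text
time_s: 3.8
eef_pos: [607.4, 188.0, 146.3]
ee_rot: [0.074, 0.844, 0.471, 0.246]
force: [-0.3, -0.7, -0.0]
grip_width: 1.003
time_s: 4.1
eef_pos: [621.8, 191.9, 123.6]
ee_rot: [0.075, 0.843, 0.471, 0.248]
force: [0.2, -0.8, -0.2]
grip_width: 0.995
```

Free descent with no contact; now at the target. Closing on the bar.

```bash
python3 -m crank '{"dp":[[0,0,0],[0,0,0],[0,0,0],[0,0,0],[0,0,0],[0,0,0],[0,0,0],[0,0,0]],"delta_rot":[[0,0,0],[0,0,0],[0,0,0],[0,0,0],[0,0,0],[0,0,0],[0,0,0],[0,0,0]],"claw":[150,255,255,255,255,255,255,255]}' 30
python3 - <<'E'
from h import *
s=sense(); print(s["eef_pos"].round(1),s["force"].round(1),s["wrist_torque"].round(2),s["grip_width"]*85)
p,d=capture("wrist"); cv2.imwrite("pics/w_c.png",p[:,:,::-1])
E
```

```text
time_s: 4.9
eef_pos: [621.3, 192.8, 123.9]
ee_rot: [0.075, 0.843, 0.472, 0.248]
force: [-8.3, 0.5, 4.1]
grip_width: 0.204
[621.3 192.8 123.9] [-8.3  0.5  4.1] [0.22 0.83 0.18] 17.373378480858918
```

View pics/w_c.png

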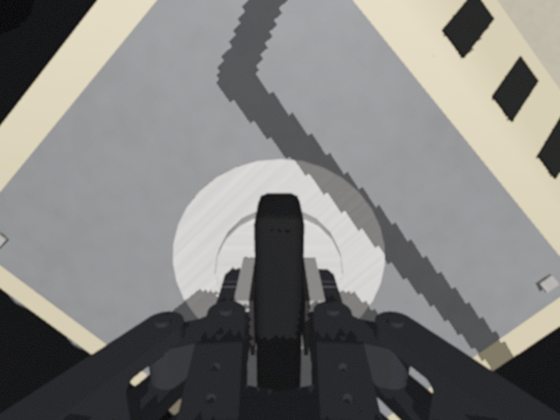

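```bash
cat > st.py <<'E'
from h import *
s=sense(); n=np.array([-.488,-.109,.866]); Rm=Rq(s["ee_rot"])
up=np.cross(np.cross(n,[np.cos(.2217),np.sin(.2217),0]),n); up/=np.linalg.norm(up); left=np.cross(n,up); x=Rm[:,0]
print(s["time_s"],s["eef_pos"].round(1),"F",s["force"].round(1),"torq about n",(s["wrist_torque"]@n).round(3),"width mm",(s["grip_width"]*85).round(1),"x acw of up",np.degrees(np.arctan2(x@left,x@up)).round(1),"z err deg",np.degrees(np.arccos(np.clip(-Rm[:,2]@n,-1,1))).round(2),"j6",s["joints"][5].round(3))
E
python3 st.py
python3 -m crank '{"dp":[[0,0,0],[0,0,0],[0,0,0],[0,0,0]],"delta_rot":[[-2.44,-0.55,4.33],[-2.44,-0.55,4.33],[-2.44,-0.55,4.33],[-2.44,-0.55,4.33]],"claw":[255,255,255,255]}'
python3 st.py
python3 -m crank '{"dp":[[0,0,0],[0,0,0],[0,0,0]],"delta_rot":[[-2.44,-0.55,4.33],[-2.44,-0.55,4.33],[0,0,0]],"claw":[255,255,255]}'
python3 st.py
```

```text
time_s: 5.35
eef_pos: [620.6, 193.2, 123.5]
ee_rot: [0.116, 0.747, 0.613, 0.231]
force: [-12.0, 3.1, 7.0]
grip_width: 0.203
time_s: 5.65
eef_pos: [620.3, 193.3, 123.3]
ee_rot: [0.135, 0.692, 0.675, 0.22]
force: [-13.8, 3.4, 7.2]
grip_width: 0.206Traceback (most recent call last):
  File "st.py", line 4, in <module>
    print(s["time_s"],s["eef_pos"].round(1),"F",s["force"].round(1),"torq about n",(s["wrist_torque"]@n).round(3),"width mm",(s["grip_width"]*85).round(1),"x acw of up",np.degrees(np.arctan2(x@left,x@up)).round(1),"z err deg",np.degrees(np.arccos(np.clip(-Rm[:,2]@n,-1,1))).round(2),"j6",s["joints"][5].round(3))
                                                                                                                             ^^^^^^^^^^^^^^^^^^^^^^^^^^
AttributeError: 'float' object has no attribute 'round'
Traceback (most recent call last):
  File "st.py", line 4, in <module>
    print(s["time_s"],s["eef_pos"].round(1),"F",s["force"].round(1),"torq about n",(s["wrist_torque"]@n).round(3),"width mm",(s["grip_width"]*85).round(1),"x acw of up",np.degrees(np.arctan2(
[... 221 characters left out ...]
                          ^^^^^^^^^^^^^^^^^^^^^^^^^^
AttributeError: 'float' object has no attribute 'round'
Traceback (most recent call last):
  File "st.py", line 4, in <module>
    print(s["time_s"],s["eef_pos"].round(1),"F",s["force"].round(1),"torq about n",(s["wrist_torque"]@n).round(3),"width mm",(s["grip_width"]*85).round(1),"x acw of up",np.degrees(np.arctan2(x@left,x@up)).round(1),"z err deg",np.degrees(np.arccos(np.clip(-Rm[:,2]@n,-1,1))).round(2),"j6",s["joints"][5].round(3))
                                                                                                                             ^^^^^^^^^^^^^^^^^^^^^^^^^^
AttributeError: 'float' object has no attribute 'round'
```

```bash
sed -i 's/(s\["grip_width"\]\*85).round(1)/round(s["grip_width"]*85,1)/' st.py
python3 st.py
python3 -m crank '{"dp":[[-0.07,-0.01,0.1],[0,0,0]],"delta_rot":[[-1.46,-0.33,2.6],[0,0,0]],"claw":[255,255]}'
python3 st.py
python3 -m crank '{"dp":[[0,0,0],[0,0,0]],"delta_rot":[[-1.46,-0.33,2.6],[0,0,0]],"claw":[255,255]}'
python3 st.py
```

```text
5.65 [620.3 193.3 123.3] F [-13.8   3.4   7.2] torq about n -0.525 width mm 17.5 x acw of up 75.8 z err deg 0.28 j6 0.019
time_s: 5.85
eef_pos: [620.0, 193.1, 123.5]
ee_rot: [0.14, 0.675, 0.691, 0.217]
force: [-1.3, 4.7, -4.3]
grip_width: 0.203
5.85 [620.  193.1 123.5] F [-1.3  4.7 -4.3] torq about n -1.571 width mm 17.2 x acw of up 78.6 z err deg 0.28 j6 -0.031
time_s: 6.05
eef_pos: [620.0, 193.6, 123.6]
ee_rot: [0.145, 0.657, 0.708, 0.214]
force: [-3.2, 8.5, -3.0]
grip_width: 0.208
6.05 [620.  193.6 123.6] F [-3.2  8.5 -3. ] torq about n -1.984 width mm 17.7 x acw of up 81.5 z err deg 0.3 j6 -0.083
```

```bash
python3 -m crank '{"dp":[[0,0,0],[0,0,0],[0,0,0],[0,0,0],[0,0,0],[0,0,0],[0,0,0],[0,0,0]],"delta_rot":[[2.44,0.55,-4.33],[2.44,0.55,-4.33],[2.44,0.55,-4.33],[2.44,0.55,-4.33],[2.44,0.55,-4.33],[2.44,0.55,-4.33],[2.44,0.55,-4.33],[0,0,0]],"claw":[255,255,255,255,255,255,255,255]}'
python3 st.py
python3 - <<'E'
from h import *
p,d=capture("wrist"); cv2.imwrite("pics/w_d.png",p[:,:,::-1])
E
```

```text
time_s: 6.85
eef_pos: [621.0, 192.6, 123.9]
ee_rot: [0.076, 0.839, 0.478, 0.247]
force: [4.7, 3.8, -6.8]
grip_width: 0.2
6.85 [621.  192.6 123.9] F [ 4.7  3.8 -6.8] torq about n -0.082 width mm 17.0 x acw of up 46.6 z err deg 0.26 j6 0.532
```

View pics/w_d.png

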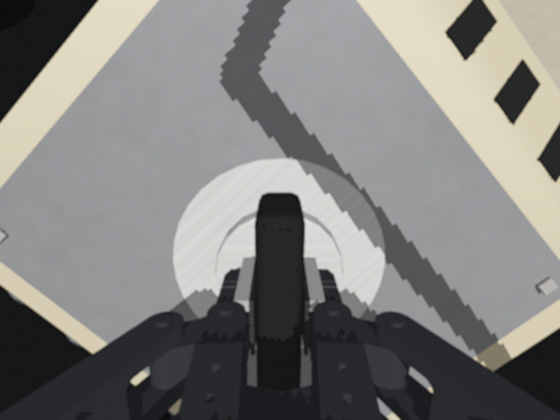

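```bash
python3 -m crank '{"dp":[[0,0,0],[0,0,0],[0,0,0],[0,0,0],[0,0,0],[-1.17,-0.26,2.08],[-1.17,-0.26,2.08],[-1.17,-0.26,2.08],[0,0,0],[0,0,0]],"delta_rot":[[0,0,0],[0,0,0],[0,0,0],[0,0,0],[0,0,0],[0,0,0],[0,0,0],[0,0,0],[0,0,0],[0,0,0]],"claw":[0,0,0,0,0,0,0,0,0,0]}'
python3 meas.py e; python3 st.py
```

```text
time_s: 7.9
eef_pos: [586.4, 184.4, 187.1]
ee_rot: [0.077, 0.839, 0.479, 0.248]
force: [-1.0, -0.2, -0.8]
grip_width: 1.0
e plane n 81994 [-0.487 -0.11   0.867] tilt 29.9 yaw 12.7
 h 48.6 n 4017 size 79.5x18.1 ang acw of up -134.8/45.2 foot [631.9 194.3 105.6] axis@30 [617.3 191.  131.6] meanfoot [633.3 196.9 106.7]
 h 14.9 n 3394 size 59.7x59.3 ang acw of up 135.3/315.3 foot [631.8 194.5 105.6] axis@30 [617.2 191.2 131.6] meanfoot [632.2 195.4 105.9]
7.9 [586.4 184.4 187.1] [0.087 0.311 1.719 0.116 0.593 0.541]
[[ 0.419  0.765  0.49 ]
 [ 0.841 -0.529  0.108]
 [ 0.342  0.367 -0.865]]
{'centre': [275.6, 230.5], 'p': 0.95}
8.0 [586.2 184.4 186. ] F [-0.3 -0.2 -1.1] torq about n 0.024 width mm 84.8 x acw of up 46.7 z err deg 0.27 j6 0.541
```

View pics/w_e.png

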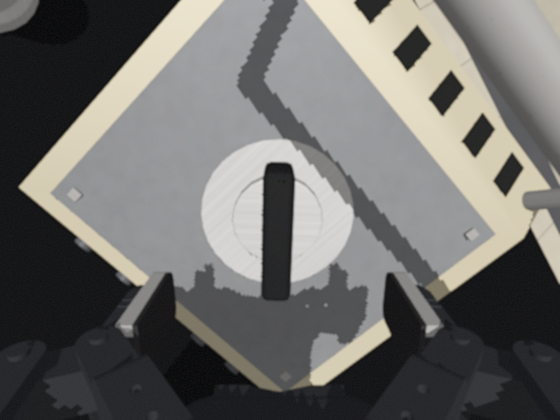

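```bash
python3 -m crank '{"dp":[[0,0,0],[0,0,0],[0,0,0],[0,0,0],[0,0,0],[0,0,0],[0,0,0],[0,0,0],[0,0,0],[0,0,0]],"delta_rot":[[-4.15,-0.93,7.36],[-4.15,-0.93,7.36],[-4.15,-0.93,7.36],[-4.15,-0.93,7.36],[-4.15,-0.93,7.36],[-4.15,-0.93,7.36],[-4.15,-0.93,7.36],[-4.15,-0.93,7.36],[-4.15,-0.93,7.36],[-4.15,-0.93,7.36]],"claw":[0,0,0,0,0,0,0,0,0,0]}'
python3 -m crank '{"dp":[[0,0,0],[0,0,0],[0,0,0],[0,0,0],[0,0,0],[0,0,0],[0,0,0],[0,0,0],[0,0,0],[0,0,0]],"delta_rot":[[-4.15,-0.93,7.36],[-4.15,-0.93,7.36],[-4.15,-0.93,7.36],[-4.15,-0.93,7.36],[-4.15,-0.93,7.36],[-4.15,-0.93,7.36],[-4.15,-0.93,7.36],[-4.15,-0.93,7.36],[-4.15,-0.93,7.36],[-4.15,-0.93,7.36]],"claw":[0,0,0,0,0,0,0,0,0,0]}'
python3 -m crank '{"dp":[[0,0,0],[0,0,0],[0,0,0]],"delta_rot":[[-4.15,-0.93,7.36],[0,0,0],[0,0,0]],"claw":[0,0,0]}'
python3 meas.py f; python3 st.py
```

```text
time_s: 9.0
eef_pos: [586.3, 184.4, 185.8]
ee_rot: [0.224, 0.292, 0.921, 0.131]
force: [-0.5, 0.3, -0.5]
grip_width: 0.999
time_s: 10.0
eef_pos: [586.3, 184.4, 185.8]
ee_rot: [0.252, -0.407, 0.876, -0.054]
force: [-1.0, 1.3, -0.5]
grip_width: 1.002
time_s: 10.3
eef_pos: [586.3, 184.4, 186.3]
ee_rot: [0.248, -0.467, 0.846, -0.071]
force: [0.8, 0.3, 0.5]
grip_width: 0.998
f plane n 84115 [-0.49  -0.111  0.865] tilt 30.2 yaw 12.7
 h 48.6 n 4134 size 79.7x18.0 ang acw of up 45.1/225.1 foot [631.9 192.9 105.4] axis@30 [617.2 189.6 131.4] meanfoot [630.5 190.3 104.3]
 h 14.8 n 3491 size 64.2x59.1 ang acw of up -45.0/135.0 foot [630.  192.1 104.3] axis@30 [615.3 188.8 130.2] meanfoot [631.3 191.8 105. ]
10.3 [586.3 184.4 186.3] [ 0.085  0.312  1.718  0.124  0.597 -2.579]
[[-0.441 -0.754  0.486]
 [-0.825  0.554  0.111]
 [-0.353 -0.352 -0.867]]
{'centre': [276.1, 221.1], 'p': 0.78}
10.4 [586.3 184.4 186.7] F [1.  0.1 0.1] torq about n 0.019 width mm 84.9 x acw of up -134.9 z err deg 0.29 j6 -2.58
```

View pics/w_f.png

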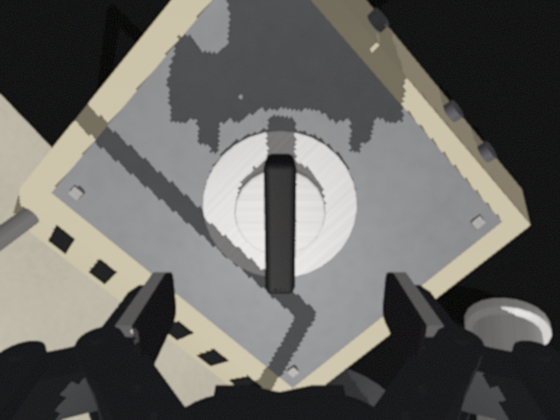

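```bash
python3 -m crank '{"dp":[[1.15,0.22,-2.03],[1.15,0.22,-2.03],[1.15,0.22,-2.03],[0,0,0]],"delta_rot":[[0,0,0],[0,0,0],[0,0,0],[0,0,0]],"claw":[0,0,0,0]}'
python3 -m crank '{"dp":[[0,0,0],[0,0,0],[0,0,0],[0,0,0],[0,0,0],[0,0,0]],"delta_rot":[[0,0,0],[0,0,0],[0,0,0],[0,0,0],[0,0,0],[0,0,0]],"claw":[150,255,255,255,255,255]}' 30
python3 st.py
```

```text
time_s: 10.8
eef_pos: [620.3, 190.9, 123.3]
ee_rot: [0.246, -0.468, 0.846, -0.071]
force: [-0.1, -0.8, 0.4]
grip_width: 1.004
time_s: 11.4
eef_pos: [619.5, 191.9, 126.4]
ee_rot: [0.248, -0.469, 0.845, -0.071]
force: [-11.5, 2.4, 6.4]
grip_width: 0.202
11.4 [619.5 191.9 126.4] F [-11.5   2.4   6.4] torq about n -0.059 width mm 17.2 x acw of up -134.7 z err deg 0.36 j6 -2.599
```

Gripped. Turn clockwise 60° (two clicks more, three in all).

```bash
python3 -m crank '{"dp":[[0,0,0],[0,0,0],[0,0,0],[0,0,0],[0,0,0],[0,0,0]],"delta_rot":[[2.44,0.55,-4.33],[2.44,0.55,-4.33],[2.44,0.55,-4.33],[2.44,0.55,-4.33],[2.44,0.55,-4.33],[2.44,0.55,-4.33]],"claw":[255,255,255,255,255,255]}'
python3 st.py
python3 -m crank '{"dp":[[0,0,0],[0,0,0],[0,0,0],[0,0,0],[0,0,0],[0,0,0],[0,0,0]],"delta_rot":[[2.44,0.55,-4.33],[2.44,0.55,-4.33],[2.44,0.55,-4.33],[2.44,0.55,-4.33],[2.44,0.55,-4.33],[2.44,0.55,-4.33],[0,0,0]],"claw":[255,255,255,255,255,255,255]}'
python3 st.py
```

```text
time_s: 12.0
eef_pos: [620.1, 191.2, 126.7]
ee_rot: [0.259, -0.232, 0.938, -0.005]
force: [-7.5, -3.3, 5.5]
grip_width: 0.203
12.0 [620.1 191.2 126.7] F [-7.5 -3.3  5.5] torq about n 0.094 width mm 17.2 x acw of up -164.9 z err deg 0.3 j6 -2.072
time_s: 12.7
eef_pos: [620.3, 190.2, 126.7]
ee_rot: [0.251, 0.018, 0.966, 0.062]
force: [-7.5, -6.6, 6.1]
grip_width: 0.211
12.7 [620.3 190.2 126.7] F [-7.5 -6.6  6.1] torq about n 0.013 width mm 18.0 x acw of up 165.1 z err deg 0.26 j6 -1.55
```

```bash
python3 -m crank '{"dp":[[0,0,0],[0,0,0],[0,0,0],[0,0,0],[0,0,0],[-1.17,-0.26,2.08],[-1.17,-0.26,2.08],[-1.17,-0.26,2.08],[0,0,0],[0,0,0]],"delta_rot":[[0,0,0],[0,0,0],[0,0,0],[0,0,0],[0,0,0],[0,0,0],[0,0,0],[0,0,0],[0,0,0],[0,0,0]],"claw":[0,0,0,0,0,0,0,0,0,0]}'
python3 meas.py g; python3 st.py
```

```text
time_s: 13.7
eef_pos: [585.8, 183.3, 188.6]
ee_rot: [0.252, 0.017, 0.966, 0.062]
force: [1.1, 1.2, -0.4]
grip_width: 1.001
g plane n 83818 [-0.49  -0.111  0.864] tilt 30.2 yaw 12.7
 h 48.6 n 4039 size 18.0x79.2 ang acw of up -15.0/165.0 foot [631.2 193.4 105.1] axis@30 [616.5 190.  131.1] meanfoot [628.6 193.6 103.7]
 h 14.9 n 3413 size 58.9x63.6 ang acw of up -104.7/75.3 foot [629.8 194.8 104.5] axis@30 [615.1 191.5 130.5] meanfoot [630.4 193.5 104.7]
13.7 [585.8 183.3 188.6] [ 0.083  0.307  1.72   0.126  0.597 -1.539]
[[-0.872  0.001  0.489]
 [ 0.064  0.992  0.111]
 [-0.485  0.128 -0.865]]
{'centre': [275.0, 223.7], 'p': 0.94}
13.8 [585.6 183.2 187.4] F [-0.7  0.1 -0.7] torq about n 0.035 width mm 85.2 x acw of up 165.3 z err deg 0.29 j6 -1.539
```

View pics/w_g.png

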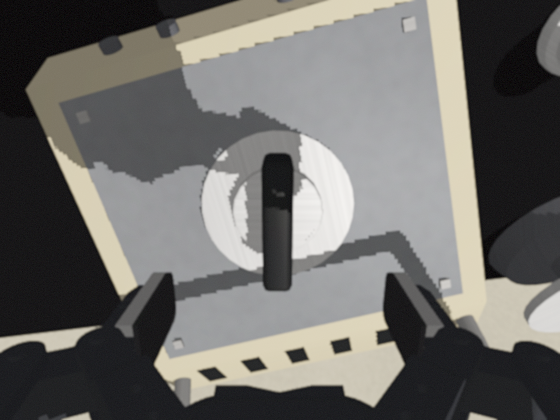

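```bash
python3 - <<'E'
from h import *
s=sense(); Rc=Rq(s["ee_rot"])
u=np.array([np.cos(np.radians(-5.8)),np.sin(np.radians(-5.8)),0])
x=-u; z=np.array([0,0,-1.]); y=np.cross(z,x)
print(R.from_matrix(np.stack([x,y,z],1)@Rc.T).as_rotvec(degrees=True).round(2), s["eef_pos"])
E
python3 -m crank '{"dp":[[-1.5,-0.33,2.6],[-1.5,-0.33,2.6],[-1.5,-0.33,2.6],[0,0,0]],"delta_rot":[[0,0,0],[0,0,0],[0,0,0],[0,0,0]],"claw":[255,255,255,255]}'
```

```text
[-5.69 29.42 -3.72] [585.63334644 183.22355965 187.42028004]
time_s: 14.2
eef_pos: [541.0, 173.4, 269.4]
ee_rot: [0.254, 0.017, 0.965, 0.062]
force: [0.4, -0.1, -0.3]
grip_width: 0.33
```

```bash
python3 -m crank '{"dp":[[-0.5,-3.37,-0.39],[-0.5,-3.37,-0.39],[-0.5,-3.37,-0.39],[-0.5,-3.37,-0.39],[-0.5,-3.37,-0.39],[-0.5,-3.37,-0.39],[-0.5,-3.37,-0.39],[-0.5,-3.37,-0.39],[-0.5,-3.37,-0.39],[-0.5,-3.37,-0.39]],"delta_rot":[[-0.57,2.94,-0.37],[-0.57,2.94,-0.37],[-0.57,2.94,-0.37],[-0.57,2.94,-0.37],[-0.57,2.94,-0.37],[-0.57,2.94,-0.37],[-0.57,2.94,-0.37],[-0.57,2.94,-0.37],[-0.57,2.94,-0.37],[-0.57,2.94,-0.37]],"claw":[255,255,255,255,255,255,255,255,255,255]}'
python3 -m crank '{"dp":[[0,0,0],[0,0,0]],"delta_rot":[[0,0,0],[0,0,0]],"claw":[255,255]}'
python3 - <<'E'
from h import *
s=sense(); print(Rq(s["ee_rot"]).round(3),s["joints"].round(2))
for n in ("side","top"):
    p,d=capture(n); cv2.imwrite(f"pics/{n}1.png",p[:,:,::-1]); m,T=c2w(n); v,u=np.mgrid[0:420,0:560]; W=unproj(m,T,u,v,d)
    r=pinpoint(n,"lever_bar"); print(n,[(np.round(q["centre"],1),round(q["p"],2)) for q in r[:2]])
    k=(abs(W[...,0]-545)<45)&(abs(W[...,1]+170)<70)&(W[...,2]>145)&(W[...,2]<172)&(d>0)
    B=W[k]; print(n,k.sum(),B.mean(0).round(1),B.min(0).round(1),B.max(0).round(1))
E
```

```text
time_s: 15.2
eef_pos: [490.5, -165.2, 225.8]
ee_rot: [-0.001, 0.051, 0.999, 0.001]
force: [1.3, -0.5, 0.1]
grip_width: 0.001
time_s: 15.4
eef_pos: [490.8, -163.8, 226.0]
ee_rot: [0.0, 0.051, 0.999, 0.001]
force: [0.8, 0.7, -0.2]
grip_width: -0.003
[[-0.995  0.101  0.   ]
 [ 0.101  0.995  0.002]
 [-0.     0.002 -1.   ]] [-0.55  0.3   1.53  0.    1.31 -2.02]
side [(array([315.6, 181.4]), 0.49)]
side 132 [ 537.6 -166.4  164. ] [ 527.9 -211.7  153. ] [ 551.8 -122.4  171.2]
top [(array([325.1, 211.5]), 0.51)]
top 11 [ 549.2 -129.   165.3] [ 541.9 -134.8  159.9] [ 554.1 -125.9  170. ]
```

View pics/side1.png

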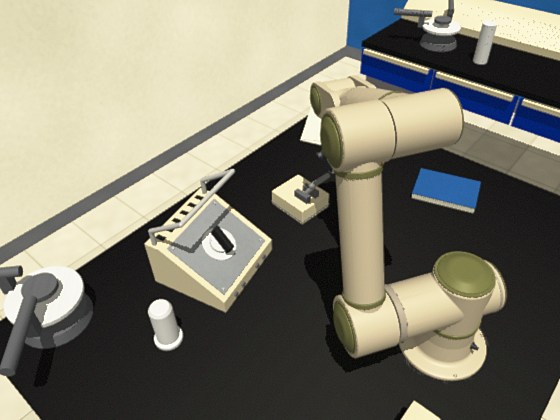

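View pics/top1.png

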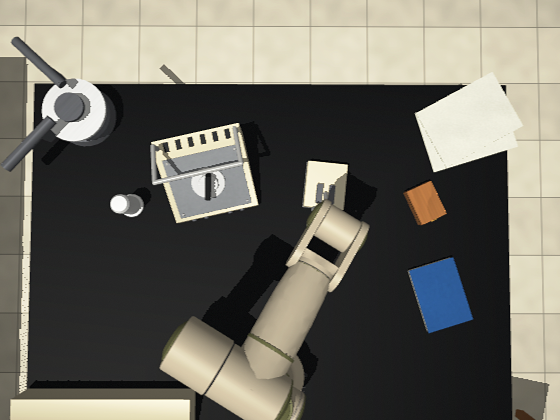

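```bash
python3 -m crank '{"dp":[[0,-0.2,-2.1],[0,0,-2.1],[0,0,-2.1],[0,0,-2.0],[0,0,0]],"delta_rot":[[0,0,0],[0,0,0],[0,0,0],[0,0,0],[0,0,0]],"claw":[255,255,255,255,255]}'
python3 -m crank '{"dp":[[1,-0.1,0],[1,-0.1,0],[1,-0.1,0],[1,-0.1,0],[1,-0.1,0],[0,0,0]],"delta_rot":[[0,0,0],[0,0,0],[0,0,0],[0,0,0],[0,0,0],[0,0,0]],"claw":[255,255,255,255,255,255]}'
python3 -m crank '{"dp":[[1,-0.1,0],[1,-0.1,0],[1,-0.1,0],[1,-0.1,0],[0,0,0]],"delta_rot":[[0,0,0],[0,0,0],[0,0,0],[0,0,0],[0,0,0]],"claw":[255,255,255,255,255]}'
```

```text
time_s: 16.1
eef_pos: [489.7, -164.4, 142.7]
ee_rot: [-0.001, 0.05, 0.999, 0.001]
force: [0.0, -0.0, 0.6]
grip_width: -0.002
time_s: 16.7
eef_pos: [542.3, -170.9, 145.6]
ee_rot: [0.002, 0.05, 0.999, -0.0]
force: [-0.4, 0.1, -1.0]
grip_width: -0.002
time_s: 17.2
eef_pos: [581.6, -174.7, 145.1]
ee_rot: [0.002, 0.05, 0.999, -0.0]
force: [0.3, -0.4, -0.5]
grip_width: 0.002
```

Run:
```python
from h import *
p,d=capture("side"); a=cv2.resize(p[130:240,240:400,::-1],None,fx=4,fy=4)
cv2.imwrite("pics/side2.png",a)
p,d=capture("wrist"); cv2.imwrite("pics/w_h.png",p[:,:,::-1])
s=sense(); print(s["force"],s["eef_pos"])
```

```text
[-0.04702771 -1.14779283 -0.16792438] [ 580.74183227 -174.58727002  144.88065526]
```

View pics/side2.png

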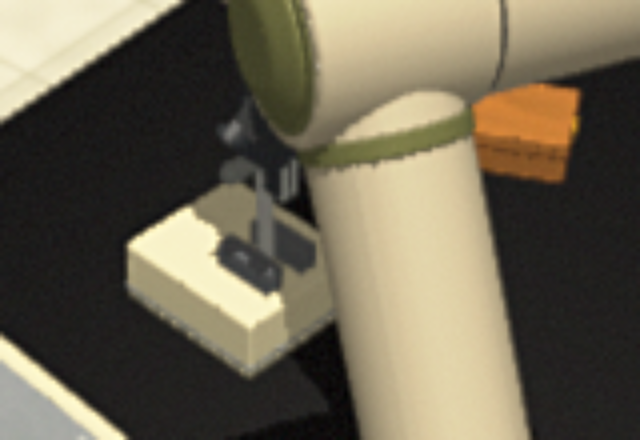

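View pics/w_h.png

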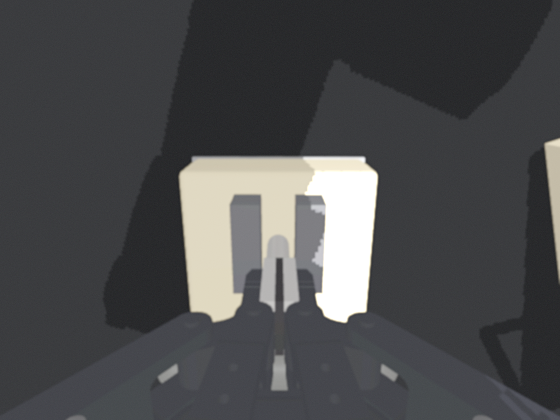

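```bash
python3 -m crank '{"dp":[[1,-0.1,0],[1,-0.1,0],[1,-0.1,0],[1,-0.1,0],[0.5,-0.05,0],[0,0,0]],"delta_rot":[[0,0,0],[0,0,0],[0,0,0],[0,0,0],[0,0,0],[0,0,0]],"claw":[255,255,255,255,255,255]}'
python3 -m crank '{"dp":[[0.4,-0.04,0],[0,0,0]],"delta_rot":[[0,0,0],[0,0,0]],"claw":[255,255]}'
python3 -m crank '{"dp":[[0.4,-0.04,0],[0,0,0]],"delta_rot":[[0,0,0],[0,0,0]],"claw":[255,255]}'
```

```text
time_s: 17.9
eef_pos: [625.8, -179.1, 144.6]
ee_rot: [0.001, 0.05, 0.999, 0.0]
force: [-0.2, 1.0, -0.3]
grip_width: -0.001
time_s: 18.1
eef_pos: [628.2, -179.4, 144.6]
ee_rot: [-0.001, 0.05, 0.999, 0.0]
force: [-10.5, 1.7, 2.2]
grip_width: 0.003
time_s: 18.3
eef_pos: [629.0, -179.5, 144.4]
ee_rot: [-0.006, 0.05, 0.999, 0.001]
force: [-29.5, 3.4, 11.3]
grip_width: -0.003
```

Force jumped to 30 N against a 2–3 N lever: its far stop. Backing off and up.

```bash
python3 -m crank '{"dp":[[-1.5,0.15,0],[-2,0.2,0],[-3,0.3,0],[-3,0.3,0],[-3,0.3,3],[-3,0.3,4],[-3,0.3,4],[-3,0,3],[0,0,0],[0,0,0]],"delta_rot":[[0,0,0],[0,0,0],[0,0,0],[0,0,0],[0,0,0],[0,0,0],[0,0,0],[0,0,0],[0,0,0],[0,0,0]],"claw":[255,255,255,255,255,255,255,255,255,255]}'
python3 -m crank '{"dp":[[-1.5,-3,0],[-1.5,-3,0],[-1.5,-3,0],[-1.5,-3,0],[0,0,0],[0,0,0]],"delta_rot":[[0,0,0],[0,0,0],[0,0,0],[0,0,0],[0,0,0],[0,0,0]],"claw":[255,255,255,255,255,255]}'
python3 - <<'E'
from h import *
for n in ("side","top"):
    p,d=capture(n); cv2.imwrite(f"pics/{n}3.png",p[:,:,::-1]); m,T=c2w(n); v,u=np.mgrid[0:420,0:560]; W=unproj(m,T,u,v,d)
    k=(abs(W[...,0]-640)<60)&(abs(W[...,1]+180)<70)&(W[...,2]>130)&(W[...,2]<190)&(d>0)
    B=W[k]; print(n,k.sum(),(B.mean(0).round(1),B.min(0).round(1),B.max(0).round(1)) if k.sum() else "")
    nn=np.array([-.488,-.109,.866]); c=np.array([632,194,105.5]); H=(W-c)@nn; q=W-c; lat=np.linalg.norm(q-H[...,None]*nn,axis=-1)
    k=(H>40)&(H<56)&(lat<60)&(d>0); B=W[k]-c; ax=np.linalg.svd(B-B.mean(0),full_matrices=False)[2][0]
    up=np.cross(np.cross(nn,[np.cos(.2217),np.sin(.2217),0]),nn); left=np.cross(nn,up); print(" bar ang",k.sum(),np.degrees(np.arctan2(ax@left,ax@up)).round(1))
s=sense(); print(s["time_s"],s["eef_pos"],s["force"])
E
```

```text
time_s: 19.3
eef_pos: [418.8, -161.6, 285.1]
ee_rot: [0.002, 0.051, 0.999, -0.0]
force: [0.4, 0.1, -0.8]
grip_width: 0.002
time_s: 19.9
eef_pos: [359.0, -281.5, 283.3]
ee_rot: [0.0, 0.051, 0.999, 0.001]
force: [-0.1, -0.1, -0.0]
grip_width: -0.001
side 162 (array([ 645.2, -177.5,  158.7]), array([ 622.9, -222.3,  130.6]), array([ 659.8, -132.5,  173.6]))
 bar ang 183 164.8
top 202 (array([ 650. , -180.4,  161.1]), array([ 626. , -226.4,  130.7]), array([ 663.6, -135.3,  172.8]))
 bar ang 141 165.3
20.0 [ 359.34876519 -280.72829615  283.90074887] [0.77596272 0.52704282 0.28964699]
```

View pics/side3.png

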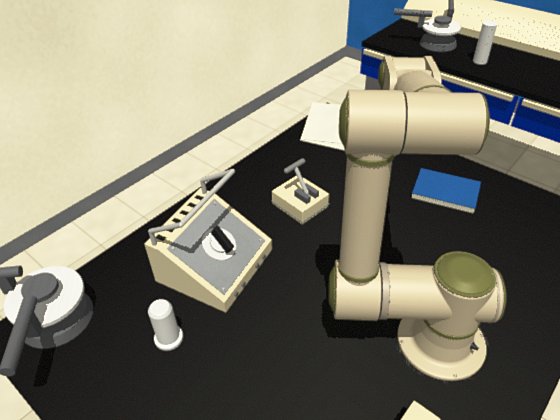

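View pics/top3.png

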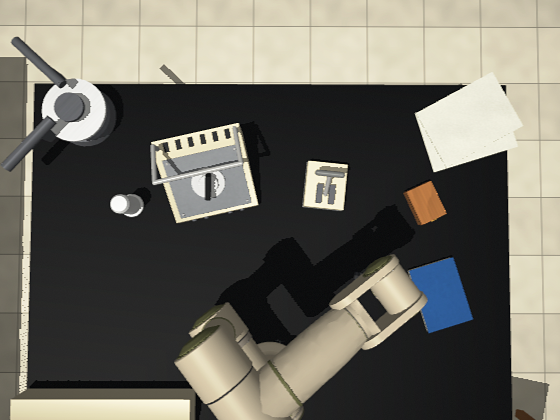

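```bash
python3 -c "
from rig import *
print(finish_job())"
```

```text
the job is handed in; nothing more can be done
None
```

The selector is resting three clicks from its anticlockwise stop, and the lever is fully over to its far end. The job was handed in at about 20 s.

- **Selector:** I found it one click from the stop and turned it anticlockwise. At the stop the wrist torque rose to about 2 N m, against about 0.1 N m to leave a click. I turned it clockwise one click, let go, took a new grip with the tool turned half round, then turned it two more and let go. The side, top and wrist cameras all put the bar at 15° clockwise of straight up the slope, which is 90° from the stop, so click 3.
- **Lever:** I pushed it over afterwards with the closed fingers until the force rose to 30 N at the far end. The last pictures show the bar's far edge at x of about 660 to 664 mm. That puts its centre near the 653 mm expected for fully over.
- **Rest of the bench:** The robot is clear of everything, with no force on the wrist. The lamp housing and the wooden case are where they were in the first pictures.
- **Weaker checks:** I judged the anticlockwise stop by torque and tool angle, and took no picture there. The first network estimate of the selector point was about 10 mm too low against the depth data, so I used the depth measurement.

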